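Wedge the overhanging end of a bowl blank on a carving bench

ROBOT

A 6-joint arm with a two-finger parallel gripper is mounted at the origin on the work surface. World frame = base frame: x ahead of the robot, y to its left, z up, the work surface at z = 0. Lengths are in m, angles in rad, forces in N, time in s.
With the tool pointing down it reaches from about 0.325 to 0.775 m from the base axis. Payload 9.3 kg.
Tool frame: the origin (TCP) lies on the centre line of the jaws, within the pads' length; the fingertips stand 17 mm ahead of it and the grasp point (between the pads) lies 2 mm behind it; z points along the fingers, y is the direction in which the jaws open and shut (so a half turn about z gives the same grasp; the last joint's range is limited). The gripper opens to 85 mm and grips with 20 to 120 N. Pads are 22 mm wide; open, the fingers measure 114 mm over their backs; the gripper's body (76 mm by 85 mm) begins 54 mm behind the grasp point. The pads swing forward as they close: fully open they stand 13 mm farther back than shut.
Start: joints at [-1.431, 0.259, 0.021, 1.334, 0, 1.418], TCP at [0.159, -0.527, 0.248] pointing down, gripper open.
Joint ranges: [-3.04, 3.04], [-0.91, 1.82], [-1.04, 1.36], [-1.92, 1.95], [-1.52, 1.45], [-3.14, 3.14]. Speed limits (rad/s): [2.22, 2.22, 2.79, 3.14, 3.14, 3.14].

INTERFACE

Orientations are given as a unit quaternion [w, x, y, z].
In Python, from plant import * gives the robot as it stands. The module is installed in compiled form; this text tells all that it offers.
- The arm moves only by the shell command python3 -m pendant 'ROWS'. ROWS is text: rows parted by semicolons, each of 7 numbers parted by spaces: the turn, a rotation vector about the tool's x, y, z in degrees, then the shift along the tool's x, y, z in cm, then the finger opening in cm, from 0 to 8.54. In form: rx ry rz dx dy dz jaw; .... A call has 1 to 12 rows; each row shifts and turns the commanded pose from where the row before left it, along the tool's axes as they then stand; what a row does not reach is not made up. A row lasts 1/10 s, in which the tool goes at most 50 mm and 8.59 degrees, less where a joint would pass 70% of its speed; a pose out of reach is approached as far as the arm can. A call with a gripper value outside its range is refused whole. The fingers move at their own pace and stop on an object; the grip force is fixed at half the most. Time passes only in rows, so rows that do not move let the fingers close. It gives the time, the measured TCP pose, the force and the opening at its end, in the units of the state.
- get_state(): the state, without advancing time (a new reading comes with each control period).
- snapshot(name): name is "scene" or "side" or "wrist"; returns the picture (420x560x3 uint8, red, green, blue); there is no depth.
- camera_info(name): a dict with "fx", "fy", "cx", "cy" (pixels), "R" (3x3) and "t" (3): a world point X has camera coordinates R X + t; the wrist camera has in their place "tool_from_camera" (4x4, takes a point from camera to tool coordinates, whose origin is the TCP and whose axes are the flange's). Camera axes: x right, y down, z forward; pixel columns grow to the right and rows downward; lengths in m; the calibration is good to about 2 mm. The wrist camera is an equidistant fisheye: a pixel r from the principal point sees the ray r / f radians off the axis. A picture is of the moment at which its call begins: read the wrist's pose just before it. camera_info takes no time and is no camera call.
- hand_in(): hands the job in, once; it reports no verdict.
Trained networks look in the newest picture that a camera, given by its name, has taken for a name from the list of things; names that differ only in an ending like _2 or _b are one class to them, and where a whole thing is asked for, a point or a joint stands for the part that bears it (a point fixed in the world has none). Each returns a list of dicts, best first, with "p" (0 to 1); they miss things now and then, are a little off and sometimes report something else, mostly with a low value. They report only what shows in the picture. A call takes as long as a camera call. They do not tell look-alikes from the thing itself.
- find_in(camera, name): "xyz" ([x, y, z] in m, in the coordinates of the camera as it stood for that picture, good to about 4 mm: the middle of the surface that is visible of it).
- cut_out(camera, name): "mask" (420x560 bool, what is visible of it).
The state is a dict: "t": time; "joint_pos": joint angles; "joint_velocities": joint speeds; "joint_efforts": joint torques, N m; "position": TCP position; "orientation": TCP orientation; "ft_force": force on the tool from outside, world axes, zero at the start; "wrist_torque": the same for the moment, N m; "width": finger opening in m.
Only numpy, scipy, OpenCV 4.12 (cv2) and the standard library are available. Lean on these libraries where they do the work, as an engineer would, in place of code of your own. Each camera call takes 0.05 s, during which the arm holds its last target.

TASK

The free end of the roughed-out bowl blank hangs clear of the bench and would tip under the mallet. Take the oak wedge with the red butt out of the rack, where it stands on its narrow side; lay it on a broad face and push it, thin end first, under the middle of the free end, in line with the blank, until it jams tight, without jacking the blank up off its foot or shifting it. Let go of the wedge and leave the other things where they are.

Things in the scene. Friction and masses are not known exactly. Their poses are not given: they have to be found in the camera images.
- wedge: Dark oak wedge, red butt, 85 g: 150 long, 45 wide, 30 mm thick at butt, 4 at toe. Frame: x to the toe (butt -75, toe +75 mm); z across the width, 0 to 45 mm; y through the thickness: flat sole at y=+15 mm, sloping face from y=-15 (butt) to +11 (toe). Origin: mid-length, on the lower narrow side. It starts on that side in the rack, z up, 27 mm of it above the ribs. Either broad face may go down.
- wedge_toe (a point): Point of the wedge at the middle of its thin end edge (wedge frame x = 75, y = 13, z = 22.5 mm).
- wedge_butt (a point): Centre of the wedge's red butt end face (wedge frame x = -75, y = 0, z = 22.5 mm).
- blank: Pale blank of wet limewood, hewn facets, pencilled oval on top, 300 x 170 x 105 mm, about 3.5 kg, loose. Origin on the bench below its middle; z up; x from free end (-150 mm) to stop end (+150). Foot flat on the bench from x=-30 to +115; from -30 the underside rises evenly to the lip. The wedge meets the lip with its toe 75 mm in; then force rises over a few mm; about 12-25 N lifts the blank.
- blank_lip (a point): Middle of the lip, the lower edge of the blank's free end: 17 mm above the bench, 92 mm wide (blank frame x=-150, y=0). The end face stands upright above it to 70 mm, then slopes back.
- stop: Bench stop: fixed beech batten 50 x 240 x 60 mm with two black star knobs on top (to 88 mm), against which the blank's other end bears with up to about 6 mm of play. Origin: on the bench at the middle of the face towards the blank; +x points away from the blank; y along the batten.
- rack: Wedge rack fixed to the bench: low pale wooden block 130 (x) x 204 (y) x 22 mm with three open grooves along x, 36 mm wide, at y = -70, 0 and +70 mm, floor 4 mm above the bench. Origin: centre of its underside. Wedges stand in the grooves, toes to +x; which groove holds which changes.
- slim_wedge: Bystander in the rack: slim beech wedge, 150 x 45 mm, only 12 mm at its blue butt, too thin to jam. Same axes as the wedge. Leave it.
- packing_strip: Bystander in the rack: plywood strip 150 x 8 x 45 mm, standing on edge. Leave it.
- mallet: Bystander: round carver's mallet standing on its head, head 92 mm across, 236 mm tall to the handle's end. Origin at its underside.
- gouge_wide: Bystander: carving gouge with dark handle lying on the bench, 235 mm long, 25 mm high.
- gouge_narrow: Bystander: carving gouge with pale handle lying on the bench, 235 mm long, 25 mm high.
- brush: Bystander: flat brush with a wooden handle lying on the bench.
- wax_jar: Bystander: amber glass jar with steel lid, 64 mm across, 70 mm high.
- pencil: Bystander: flat green carpenter's pencil, 175 x 14 x 8 mm.
There are look-alikes about, which are no part of the job. What is shaped like the wedge but yellow is not meant.

How it is judged:
By the outcome, as a careful person would: the job done as asked, in the order asked, and still so for the second after the job is handed in, with the robot touching nothing.
It also fails if it takes over 48 s, if anything falls off the work surface, if the arm or the gripper's body presses on something with over 40 N, if the wrist force passes 120 N, or if a joint passes its speed limit or range.

## Working session

There is one attempt and no reset: what is moved stays moved. The work goes in short steps, Python scripts to look and compute and a shell command to move; the robot and the scene stay as the last step left them, time stands still between calls to the robot, and variables do not carry over. Pictures are saved under pics/ and viewed, and the job is handed in when it is done.

```bash
mkdir -p pics
cat > h.py <<'E'
from plant import *
import numpy as np, cv2
from scipy.spatial.transform import Rotation as R
def snap(cam,name):
    im=snapshot(cam); cv2.imwrite('pics/%s.png'%name, im[:,:,::-1]); return im
E
python3 - <<'E'
from h import *
s=get_state(); print(s)
for c in ['scene','side']:
    snap(c,c+'0'); print(camera_info(c))
print(camera_info('wrist'))
E
```

```text
{'t': 0.0, 'joint_pos': array([-1.43057564e+00,  2.59171630e-01,  2.07582187e-02,  1.33367790e+00,
       -2.61256262e-05,  1.41822275e+00]), 'joint_velocities': array([ 0.00116454, -0.00098009, -0.00043159,  0.00224317,  0.00061228,
        0.00038304]), 'joint_efforts': array([ 2.68860949e-04, -5.55641341e+01,  3.44528103e+01,  1.36641672e-02,
       -3.73771791e-04, -1.51367720e-05]), 'position': array([ 0.15871215, -0.52633669,  0.24767592]), 'orientation': array([-6.47558278e-04,  9.89302857e-01,  1.45874732e-01, -9.06340039e-06]), 'ft_force': array([-0.06914415, -0.2906612 , -0.48750495]), 'wrist_torque': array([-0.02468249,  0.00556925,  0.00680038]), 'width': 0.08563883393515313}
{'fx': 525.687801598611, 'fy': 525.687801598611, 'cx': 272.08317716485686, 'cy': 198.22827644985594, 'R': array([[ 7.51103422e-01,  6.60184209e-01, -6.77414427e-04],
       [ 5.67588494e-01, -6.46278994e-01, -5.10065450e-01],
       [-3.37174954e-01,  3.82727413e-01, -8.60135325e-01]]), 't': array([-0.42235812, -0.27412504,  1.859134  ])}
{'fx': 534.5207513699296, 'fy': 534.5207513699296, 'cx': 285.2038706560334, 'cy': 204.61080424381169, 'R': array([[-0.91295862, -0.40768145, -0.01738931],
       [-0.30105236,  0.70171711, -0.64572484],
       [ 0.27545241, -0.58428497, -0.76337215]]), 't': array([0.5254115 , 0.16457735, 1.70845969])}
{'fx': 325.19226210127806, 'fy': 325.19226210127806, 'cx': 285.4656608812181, 'cy': 211.27724507826412, 'tool_from_camera': array([[ 3.81909943e-04, -9.51264991e-01, -3.08374402e-01,
         7.83388869e-02],
       [ 9.99999763e-01,  5.40172814e-04, -4.27848852e-04,
         3.59985010e-04],
       [ 5.73573103e-04, -3.08374165e-01,  9.51264971e-01,
        -1.25882971e-01],
       [ 0.00000000e+00,  0.00000000e+00,  0.00000000e+00,
         1.00000000e+00]])}
```

View pics/scene0.png

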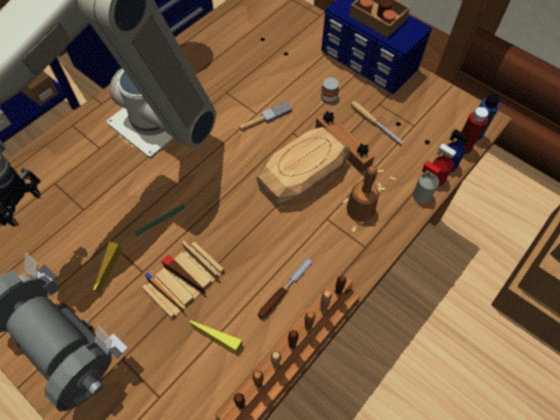

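View pics/side0.png

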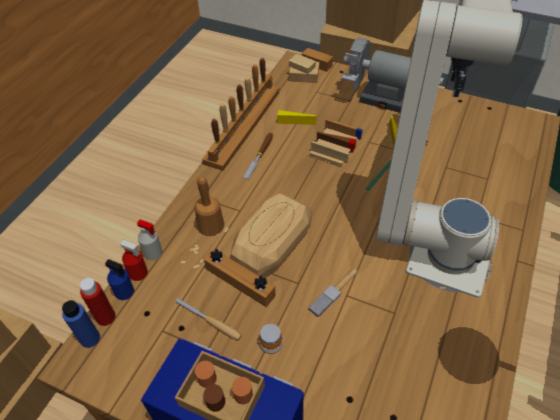

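Run:
```python
from h import *
for c in ['scene','side']:
    I=camera_info(c); Rm=np.array(I['R']);t=np.array(I['t'])
    for n in ['wedge','wedge_butt','wedge_toe','blank','blank_lip','rack']:
        for d in find_in(c,n)[:3]:
            print(c,n,round(d['p'],2),np.round(Rm.T@(d['xyz']-t),4))
print(get_state()['t'])
```

```text
scene wedge 0.83 [ 0.7307 -0.4002  0.0474]
scene wedge 0.8 [ 0.5081 -0.3414  0.0478]
scene wedge 0.8 [ 0.3324 -0.4633  0.0438]
scene wedge_butt 0.96 [ 0.3343 -0.4626  0.0372]
scene wedge_butt 0.92 [ 0.7287 -0.4014  0.0441]
scene wedge_butt 0.68 [ 0.5042 -0.3375  0.0484]
scene wedge_toe 0.9 [ 0.3311 -0.4628  0.0402]
scene wedge_toe 0.88 [ 0.7305 -0.4012  0.0444]
scene wedge_toe 0.65 [ 0.3181 -0.2564  0.0077]
scene blank 0.55 [0.5602 0.1505 0.1058]
scene blank 0.4 [0.7776 0.1759 0.1166]
scene blank_lip 0.82 [0.5599 0.1455 0.1028]
side wedge 0.8 [ 0.5015 -0.3264  0.0376]
side wedge 0.69 [ 0.3307 -0.4779  0.0447]
side wedge 0.69 [ 0.7074 -0.3967  0.0286]
side wedge_butt 0.92 [ 0.7103 -0.3986  0.0262]
side wedge_butt 0.82 [ 0.5024 -0.3282  0.0366]
side wedge_toe 0.77 [ 0.7114 -0.3973  0.0332]
side wedge_toe 0.59 [ 0.4998 -0.3316  0.0402]
side wedge_toe 0.59 [ 0.3309 -0.4795  0.0389]
side blank 0.88 [0.5263 0.2169 0.1061]
side blank 0.45 [0.5618 0.5118 0.017 ]
side blank_lip 0.91 [0.5237 0.2141 0.1008]
side rack 0.87 [ 0.522  -0.3065  0.023 ]
0.7
```

Run:
```python
import cv2
a=cv2.imread('pics/scene0.png');b=cv2.imread('pics/side0.png')
cv2.imwrite('pics/c1.png',cv2.resize(a[225:330,120:260],None,fx=5.5,fy=5.5,interpolation=cv2.INTER_CUBIC))
cv2.imwrite('pics/c2.png',cv2.resize(b[105:175,290:390],None,fx=8,fy=8,interpolation=cv2.INTER_CUBIC))
cv2.imwrite('pics/c3.png',cv2.resize(a[100:210,245:385],None,fx=5.4,fy=5.4,interpolation=cv2.INTER_CUBIC))
cv2.imwrite('pics/c4.png',cv2.resize(b[185:305,195:320],None,fx=5,fy=5,interpolation=cv2.INTER_CUBIC))
```

```text
(no output)
```

View pics/c1.png

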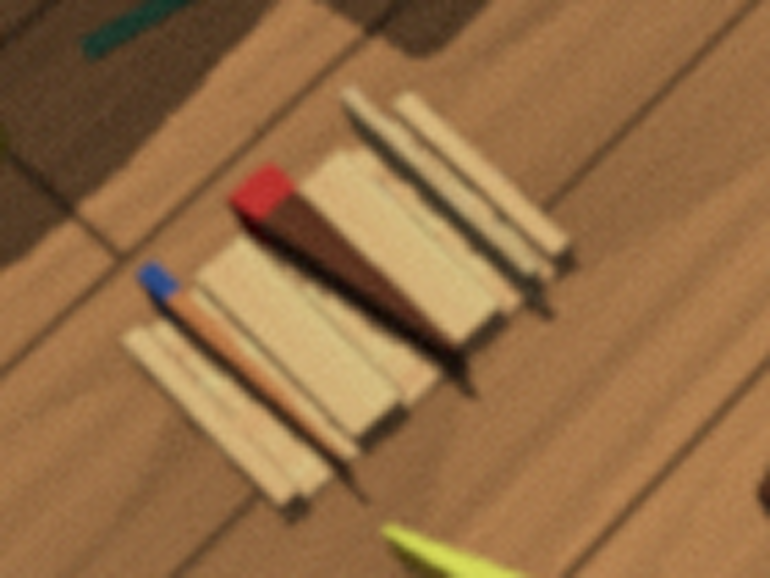

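View pics/c2.png

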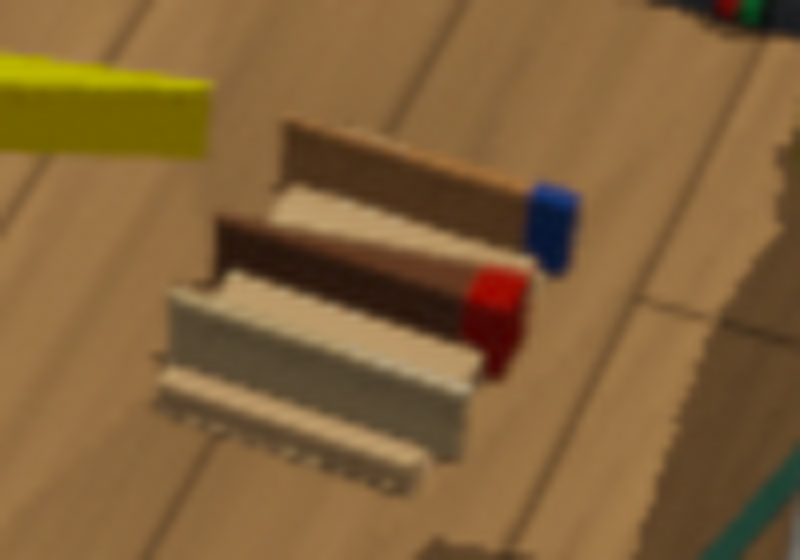

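View pics/c3.png

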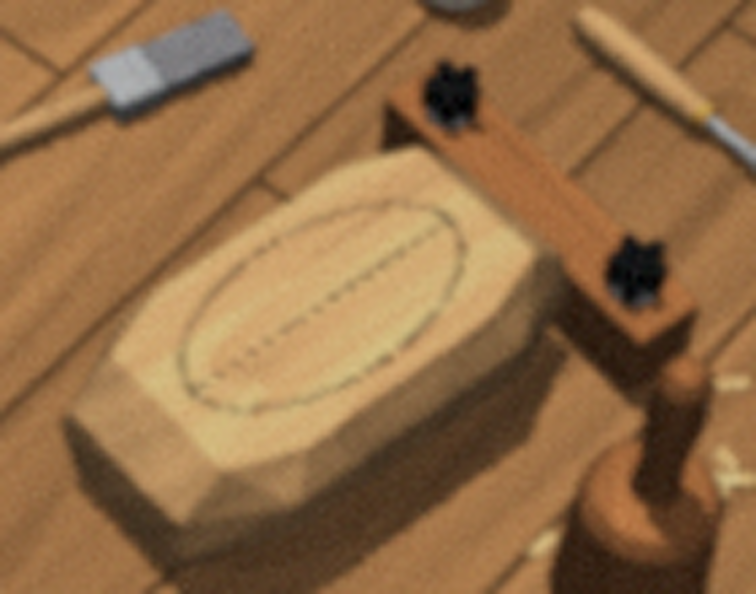

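View pics/c4.png

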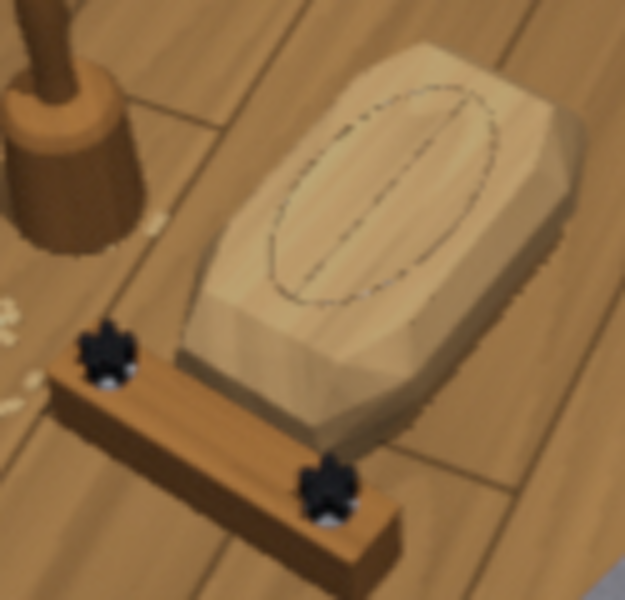

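```bash
cat >> h.py <<'E'
def w2p(c,X):
    I=camera_info(c); p=np.array(I['R'])@np.array(X)+np.array(I['t']); return np.array([I['fx']*p[0]/p[2]+I['cx'],I['fy']*p[1]/p[2]+I['cy']])
def p2w(c,u,v,z):
    I=camera_info(c); Rm=np.array(I['R']); C=-Rm.T@np.array(I['t']); d=Rm.T@np.array([(u-I['cx'])/I['fx'],(v-I['cy'])/I['fy'],1]); return C+d*(z-C[2])/d[2]
E
python3 - <<'E'
from h import *
def sc(l,off,f,c,z): 
    for u,v in l: print(c,(u,v),z,np.round(p2w(c,off[0]+u/f,off[1]+v/f,z),4))
print('wedge top')
sc([(232,195),(270,165),(298,190),(462,348)],(120,225),5.5,'scene',.049)
sc([(530,270),(470,278),(218,218)],(290,105),8,'side',.049)
print('rack ribs')
sc([(350,148),(300,180),(505,308),(455,345),(240,238),(200,270),(405,400),(358,435)],(120,225),5.5,'scene',.022)
print('blank dashed')
sc([(205,385),(440,228)],(245,100),5.4,'scene',.105)
sc([(295,293),(470,97)],(195,185),5,'side',.105)
print('blank 70 edge'); sc([(68,418),(182,525)],(245,100),5.4,'scene',.07)
print('lip');sc([(85,470),(175,568)],(245,100),5.4,'scene',.017)
print('stop top'); sc([(390,100),(640,340)],(245,100),5.4,'scene',.06)
sc([(95,330),(400,510)],(195,185),5,'side',.06)
E
```

```text
wedge top
scene (232, 195) 0.049 [ 0.4455 -0.3522  0.049 ]
scene (270, 165) 0.049 [ 0.4479 -0.327   0.049 ]
scene (298, 190) 0.049 [ 0.4697 -0.3271  0.049 ]
scene (462, 348) 0.049 [ 0.5978 -0.3323  0.049 ]
side (530, 270) 0.049 [ 0.4406 -0.3512  0.049 ]
side (470, 278) 0.049 [ 0.4645 -0.3351  0.049 ]
side (218, 218) 0.049 [ 0.588  -0.3278  0.049 ]
rack ribs
scene (350, 148) 0.022 [ 0.4607 -0.2859  0.022 ]
scene (300, 180) 0.022 [ 0.4541 -0.3169  0.022 ]
scene (505, 308) 0.022 [ 0.5894 -0.2962  0.022 ]
scene (455, 345) 0.022 [ 0.5842 -0.3282  0.022 ]
scene (240, 238) 0.022 [ 0.4547 -0.3614  0.022 ]
scene (200, 270) 0.022 [ 0.4523 -0.388   0.022 ]
scene (405, 400) 0.022 [ 0.5862 -0.3667  0.022 ]
scene (358, 435) 0.022 [ 0.5815 -0.3959  0.022 ]
blank dashed
scene (205, 385) 0.105 [0.5303 0.0874 0.105 ]
scene (440, 228) 0.105 [0.5622 0.2637 0.105 ]
side (295, 293) 0.105 [0.5569 0.2698 0.105 ]
side (470, 97) 0.105 [0.5221 0.0851 0.105 ]
blank 70 edge
scene (68, 418) 0.07 [0.4707 0.0353 0.07  ]
scene (182, 525) 0.07 [0.5681 0.0243 0.07  ]
lip
scene (85, 470) 0.017 [0.4791 0.0392 0.017 ]
scene (175, 568) 0.017 [0.564  0.0237 0.017 ]
stop top
scene (390, 100) 0.06 [0.4586 0.3505 0.06  ]
scene (640, 340) 0.06 [0.6854 0.3062 0.06  ]
side (95, 330) 0.06 [0.6758 0.3164 0.06  ]
side (400, 510) 0.06 [0.4471 0.3587 0.06  ]
```

The image candidates: dark-brown wedge with red butt in the middle groove (scene px 168,260); blue-butt slim wedge (148,275); yellow look-alikes on the bench (105,265) and (215,335). The crop confirms that the red-butt, dark oak one, about 30 mm thick at the butt, is the one meant.

```bash
python3 -m pendant '0 0 0 3.82 -0.84 0.5 8.5;0 0 0 3.82 -0.84 0.5 8.5;0 0 0 3.82 -0.84 0.5 8.5;0 0 0 3.82 -0.84 0.5 8.5;0 0 0 3.82 -0.84 0.5 8.5;0 0 0 3.82 -0.84 0.5 8.5;0 0 0 3.82 -0.84 0.5 8.5;0 0 0 3.82 -0.84 0.5 8.5;0 0 0 3.82 -0.84 0.5 8.5;0 0 0 3.82 -0.84 0.5 8.5'
python3 -m pendant '0 0 -8.4 0 0 0 8.5;0 0 -8.4 0 0 0 8.5;0 0 -8.4 0 0 0 8.5;0 0 -8.4 0 0 0 8.5;0 0 -8.4 0 0 0 8.5;0 0 -8.4 0 0 0 8.5;0 0 -8.4 0 0 0 8.5;0 0 -8.4 0 0 0 8.5;0 0 -8.4 0 0 0 8.5;0 0 -8.4 0 0 0 8.5'
python3 -m pendant '0 0 -8.4 0 0 0 8.5;0 0 -8.4 0 0 0 8.5;0 0 -8.4 0 0 0 8.5;0 0 -8.4 0 0 0 8.5;0 0 -8.4 0 0 0 8.5;0 0 -8.4 0 0 0 8.5;0 0 -8.4 0 0 0 8.5;0 0 -8.4 0 0 0 8.5;0 0 -8.4 0 0 0 8.5;0 0 0 0 0 0 8.5'
cat >> h.py <<'E'
def wpix2w(u,v,z,s):
    I=camera_info('wrist'); T=np.array(I['tool_from_camera']); a=np.array([(u-I['cx'])/I['fx'],(v-I['cy'])/I['fy']]); r=np.hypot(*a)
    d=np.array([0,0,1.]) if r<1e-9 else np.r_[np.sin(r)*a/r,np.cos(r)]
    q=s['orientation']; Rt=R.from_quat([q[1],q[2],q[3],q[0]]).as_matrix()
    C=Rt@T[:3,3]+s['position']; d=Rt@T[:3,:3]@d
    return C+d*(z-C[2])/d[2]
def w2wpix(X,s):
    I=camera_info('wrist'); T=np.array(I['tool_from_camera']); q=s['orientation']; Rt=R.from_quat([q[1],q[2],q[3],q[0]]).as_matrix()
    p=T[:3,:3].T@(Rt.T@(np.array(X)-s['position'])-T[:3,3]); th=np.arctan2(np.hypot(p[0],p[1]),p[2]); k=th/np.hypot(p[0],p[1])
    return np.array([I['fx']*k*p[0]+I['cx'],I['fy']*k*p[1]+I['cy']])
def yaw(s):
    q=s['orientation']; Rt=R.from_quat([q[1],q[2],q[3],q[0]]).as_matrix(); return np.degrees(np.arctan2(Rt[1,0],Rt[0,0])),Rt
def show():
    s=get_state(); y,Rt=yaw(s); print('t',round(s['t'],2),'pos',np.round(s['position'],4),'yaw',round(y,2),'zax',np.round(Rt[:,2],3),'F',np.round(s['ft_force'],1),'w',round(s['width'],4),'j6',round(s['joint_pos'][5],2)); return s
E
python3 - <<'E'
from h import *
s=show(); snap('wrist','w1')
import pickle; pickle.dump(s,open('w1.pkl','wb'))
E
```

```text
t: 1.7
position: [0.5016, -0.3349, 0.1981]
orientation: [0.0, 0.989, 0.146, 0.0]
ft_force: [0.1, -0.5, -0.4]
width: 0.0852
t: 2.7
position: [0.5002, -0.3359, 0.1983]
orientation: [-0.0, 0.635, 0.772, 0.0]
ft_force: [-0.0, 0.1, -0.3]
width: 0.0851
t: 3.7
position: [0.5002, -0.3359, 0.1983]
orientation: [-0.0, 0.031, 1.0, 0.0]
ft_force: [-0.7, 0.1, -0.4]
width: 0.0851
t 3.7 pos [ 0.5002 -0.3359  0.1983] yaw 176.5 zax [-0.  0. -1.] F [-0.7  0.1 -0.4] w 0.0851 j6 -0.67
```

View pics/w1.png

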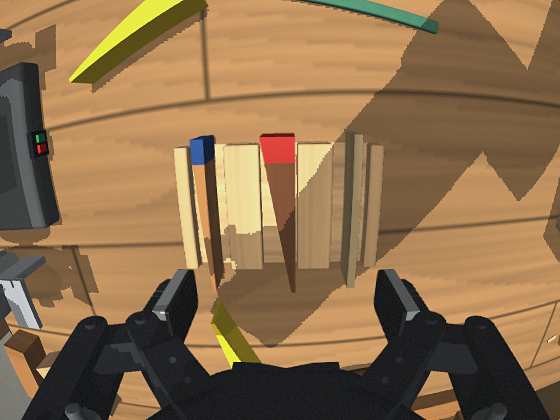

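Run:
```python
from h import *; import pickle
s=pickle.load(open('w1.pkl','rb'))
im=cv2.imread('pics/w1.png'); cv2.imwrite('pics/w1c.png',cv2.resize(im[120:300,170:390],None,fx=3.3,fy=3.3,interpolation=cv2.INTER_CUBIC))
for p in [(260.5,134.5),(295,134.5),(294,291),(291,291)]: print(p,np.round(wpix2w(*p,.049,s),4))
for p in [(224,144),(259,144),(226,268),(262,268),(297,142),(331,142),(298,268),(331,268)]: print(p,np.round(wpix2w(*p,.022,s),4))
```

```text
(260.5, 134.5) [ 0.4406 -0.3538  0.049 ]
(295, 134.5) [ 0.4424 -0.3248  0.049 ]
(294, 291) [ 0.5928 -0.3335  0.049 ]
(291, 291) [ 0.5926 -0.3365  0.049 ]
(224, 144) [ 0.4487 -0.391   0.022 ]
(259, 144) [ 0.4513 -0.358   0.022 ]
(226, 268) [ 0.5776 -0.4041  0.022 ]
(262, 268) [ 0.5793 -0.3658  0.022 ]
(297, 142) [ 0.4517 -0.3227  0.022 ]
(331, 142) [ 0.4532 -0.2909  0.022 ]
(298, 268) [ 0.5815 -0.3281  0.022 ]
(331, 268) [ 0.584  -0.2933  0.022 ]
```

View pics/w1c.png

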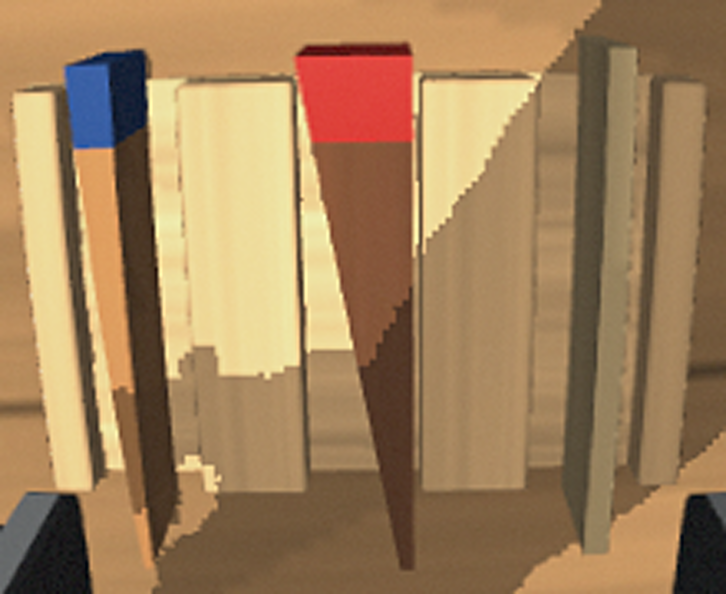

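```bash
python3 -m pendant '0 0 0 0.25 -0.25 0 5;0 0 0 0 0 2 5;0 0 0 0 0 2.5 5;0 0 0 0 0 2.5 5;0 0 0 0 0 2.5 5;0 0 0 0 0 2.5 5;0 0 0 0 0 2 5;0 0 0 0 0 1.3 5;0 0 0 0 0 0 5'
python3 - <<'E'
from h import *
s=show(); snap('wrist','w2')
E
```

```text
t: 4.65
position: [0.4968, -0.3378, 0.0437]
orientation: [-0.001, 0.033, 0.999, 0.001]
ft_force: [0.7, 0.1, 0.1]
width: 0.0503
t 4.65 pos [ 0.4968 -0.3378  0.0437] yaw 176.27 zax [-0.002  0.002 -1.   ] F [0.7 0.1 0.1] w 0.0503 j6 -0.67
```

View pics/w2.png

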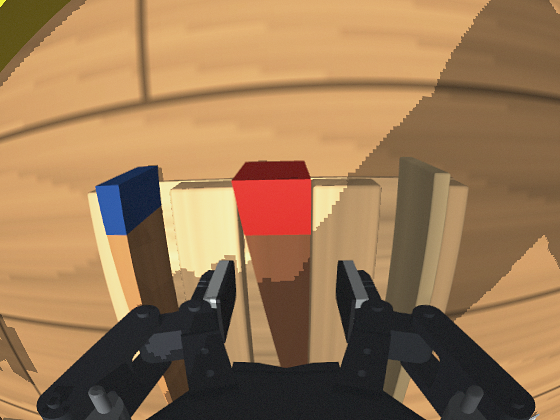

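The pads straddle the red-butt wedge (pads at 222,290 and 352,290), clear of its neighbours. Closing.

```bash
python3 -m pendant '0 0 0 0 0 0 0;0 0 0 0 0 0 0;0 0 0 0 0 0 0;0 0 0 0 0 0 0;0 0 0 0 0 0 0;0 0 0 0 0 0 0'
python3 -m pendant '0 0 0 0 0 -1 0;0 0 0 0 0 -2 0;0 0 0 0 0 -3 0;0 0 0 0 0 -2 0;0 0 0 0 0 0 0'
python3 - <<'E'
from h import *
s=show(); snap('wrist','w3')
E
```

```text
t: 5.3
position: [0.4982, -0.3387, 0.0467]
orientation: [0.001, 0.032, 0.999, -0.001]
ft_force: [0.6, 1.1, 6.7]
width: 0.0204
t: 5.8
position: [0.4987, -0.3392, 0.129]
orientation: [0.002, 0.032, 0.999, -0.002]
ft_force: [0.6, 0.4, -0.9]
width: 0.0205
t 5.8 pos [ 0.4987 -0.3392  0.129 ] yaw 176.37 zax [ 0.004 -0.004 -1.   ] F [ 0.6  0.4 -0.9] w 0.0205 j6 -0.67
```

View pics/w3.png

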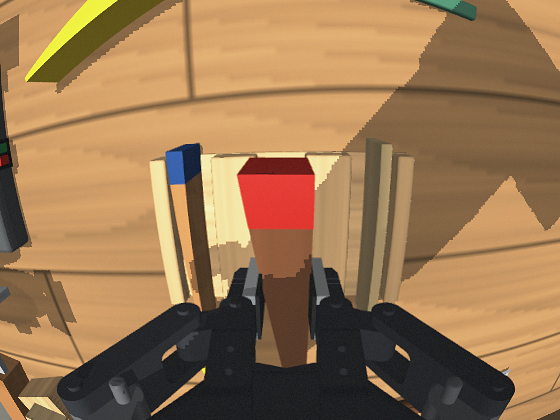

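```bash
python3 -m pendant '0 0 0 -0.05 4.2 -1.4 0;0 0 0 -0.05 4.2 -1.4 0;0 0 0 -0.05 4.2 -1.4 0;0 0 0 -0.05 4.2 -1.4 0;0 0 0 -0.05 4.2 -1.4 0;0 0 0 -0.05 4.2 -1.4 0;0 0 0 -0.05 4.2 -1.4 0;0 0 0 -0.05 4.2 -1.4 0;0 0 0 -0.05 4.2 -1.4 0;0 0 0 -0.05 4.2 -1.4 0'
python3 -m pendant '0 0 -8.33 0 0 0 0;0 0 -8.33 0 0 0 0;0 0 -8.33 0 0 0 0;0 0 -8.33 0 0 0 0;0 0 -8.33 0 0 0 0;0 0 -8.33 0 0 0 0;0 0 -8.33 0 0 0 0;0 0 -8.33 0 0 0 0;0 0 -8.33 0 0 0 0;0 0 -8.33 0 0 0 0;0 0 0 0 0 0 0'
python3 - <<'E'
from h import *
s=show(); snap('wrist','w4')
import pickle; pickle.dump(s,open('w4.pkl','wb'))
E
```

```text
t: 6.85
position: [0.5286, 0.0823, 0.2649]
orientation: [-0.001, 0.032, 0.999, -0.0]
ft_force: [1.2, -0.7, -1.3]
width: 0.0209
t: 7.95
position: [0.5288, 0.0806, 0.2643]
orientation: [-0.001, -0.641, 0.767, 0.001]
ft_force: [-0.8, 0.4, -0.5]
width: 0.0203
t 7.95 pos [0.5288 0.0806 0.2643] yaw -100.2 zax [-0.002 -0.    -1.   ] F [-0.8  0.4 -0.5] w 0.0203 j6 -1.4
```

View pics/w4.png

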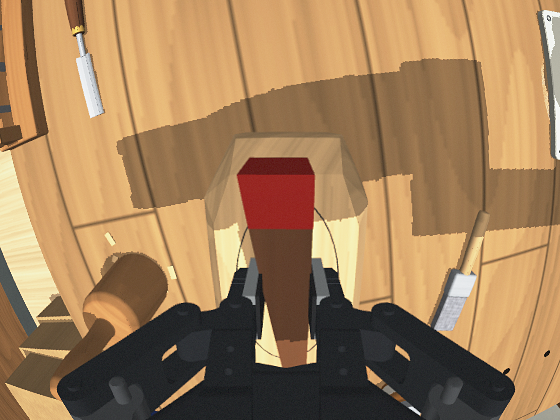

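Run:
```python
import cv2
im=cv2.imread('pics/w4.png'); cv2.imwrite('pics/w4c.png',cv2.resize(im[110:270,190:380],None,fx=3.7,fy=3.7,interpolation=cv2.INTER_CUBIC))
```

```text
(no output)
```

View pics/w4c.png

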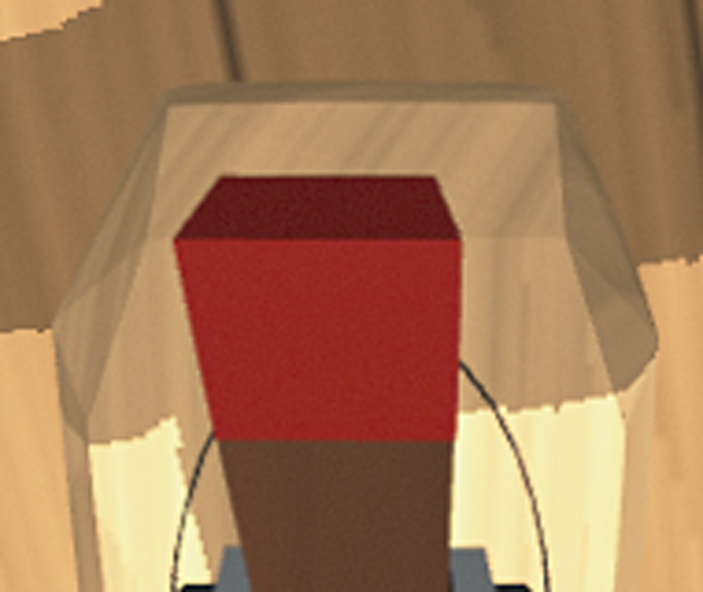

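Run:
```python
from h import *; import pickle
s=pickle.load(open('w4.pkl','rb'))
f=lambda u,v,z: wpix2w(190+u/3.7,110+v/3.7,z,s)
a,b=f(165,103,.07),f(558,103,.07); print('70',a,b,(a+b)/2,np.linalg.norm(a-b),np.degrees(np.arctan2(*(b-a)[[1,0]])))
a,b=f(170,95,.017),f(554,90,.017); print('lip',a,b,(a+b)/2,np.linalg.norm(a-b),np.degrees(np.arctan2(*(b-a)[[1,0]])))
print('lip mid',f(360,82,.017))
a,b=f(52,325,.06),f(657,350,.06);print(a,b,(a+b)/2)
I=camera_info('wrist')
# dashed line from both static cams, stop from both
for c,pts in {'scene':[(245+205/5.4,100+385/5.4),(245+440/5.4,100+228/5.4)],'side':[(195+470/5,185+97/5),(195+295/5,185+293/5)]}.items():
    p,q=[p2w(c,*x,.105) for x in pts]; print(c,np.degrees(np.arctan2(q[1]-p[1],q[0]-p[0])), p, q)
```

```text
70 [0.56806566 0.0205917  0.07      ] [0.46470705 0.03905874 0.07      ] [0.51638635 0.02982522 0.07      ] 0.10499539909649842 169.86987832640077
lip [0.57487974 0.0214657  0.017     ] [0.45710275 0.04089581 0.017     ] [0.51599125 0.03118075 0.017     ] 0.11936896769682198 170.63208249264642
lip mid [0.51622246 0.02857205 0.017     ]
[0.61613398 0.07722696 0.06      ] [0.44371728 0.11601748 0.06      ] [0.52992563 0.09662222 0.06      ]
scene 79.76011528158448 [0.53031507 0.0874112  0.105     ] [0.56215281 0.26365392 0.105     ]
side 79.33977095815766 [0.52209946 0.08511087 0.105     ] [0.55686631 0.26981185 0.105     ]
```

```bash
python3 -m pendant '0 0 0 4.23 -0.58 0 0;0 0 0 4.23 -0.58 0 0;0 0 0 4.23 -0.58 1 0;0 0 0 4.23 -0.58 2.5 0;0 0 0 4.23 -0.58 4 0;0 0 0 0 0 4.5 0;0 0 0 0 0 4 0;0 0 0 0 0 3 0;0 0 0 0 0 1.5 0;0 0 0 0 0 0.8 0;0 0 0 0 0 0 0;0 0 0 0 0 0 0'
python3 - <<'E'
from h import *
s=show()
E
```

```text
t: 9.2
position: [0.5205, -0.1266, 0.0588]
orientation: [0.0, -0.64, 0.768, -0.0]
ft_force: [0.1, -0.6, -0.2]
width: 0.0203
t 9.2 pos [ 0.5205 -0.1266  0.0588] yaw -100.4 zax [ 0.001 -0.    -1.   ] F [ 0.1 -0.6 -0.2] w 0.0203 j6 -1.78
```

```bash
python3 -m pendant '0 0 0 0 0 0.5 0;0 0 0 0 0 0.4 0;0 0 0 0 0 0.3 0;0 0 0 0 0 0.15 0;0 0 0 0 0 0 0'
python3 -m pendant '0 0 0 0 0 0.15 0;0 0 0 0 0 0 0'
```

```text
t: 9.7
position: [0.5199, -0.1264, 0.0444]
orientation: [-0.0, -0.641, 0.768, 0.0]
ft_force: [-0.3, 0.3, -1.0]
width: 0.0205
t: 9.9
position: [0.52, -0.1265, 0.043]
orientation: [-0.0, -0.641, 0.768, -0.0]
ft_force: [0.4, -0.4, -0.1]
width: 0.0203
```

```bash
python3 -m pendant '0 0 0 0 0 0.1 0;0 0 0 0 0 0 0'
python3 -m pendant '0 0 0 0 0 0.1 0;0 0 0 0 0 0 0'
python3 - <<'E'
from h import *
show(); snap('side','s2'); 
im=cv2.imread('pics/s2.png'); c=w2p('side',[.52,-.12,.02]).astype(int); print(c)
x,y=c; cv2.imwrite('pics/s2c.png',cv2.resize(im[max(0,y-50):y+50,x-65:x+65],None,fx=6,fy=6,interpolation=cv2.INTER_CUBIC))
E
```

```text
t: 10.1
position: [0.5201, -0.1265, 0.0427]
orientation: [0.0, -0.641, 0.768, -0.0]
ft_force: [-1.1, 1.8, 5.8]
width: 0.0204
t: 10.3
position: [0.5201, -0.1265, 0.0426]
orientation: [0.0, -0.641, 0.768, -0.001]
ft_force: [-5.1, 1.0, 17.1]
width: 0.0205
t 10.3 pos [ 0.5201 -0.1265  0.0426] yaw -100.32 zax [ 0.001 -0.001 -1.   ] F [-5.1  1.  17.1] w 0.0205 j6 -1.79
[313 179]
```

View pics/s2c.png

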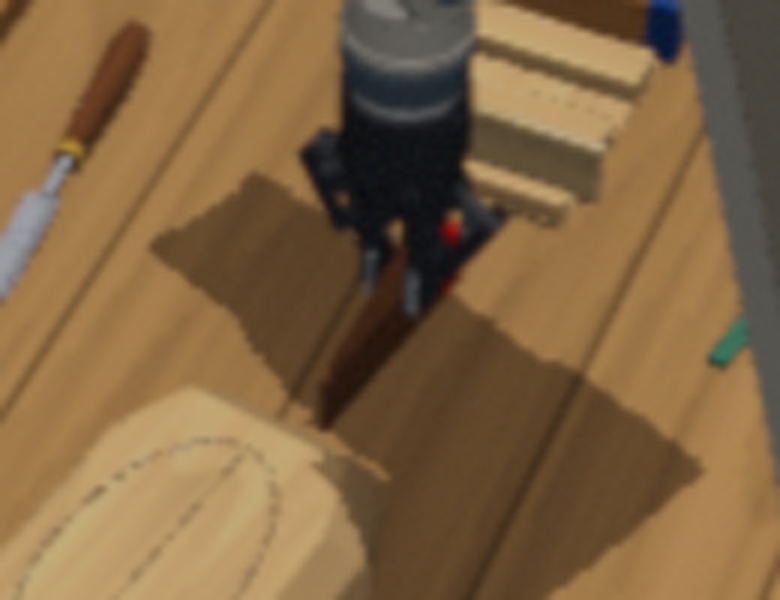

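```bash
python3 -m pendant '0 0 0 0 0 -0.15 0;0 0 0 0 0 0 4;0 0 0 0 0 0 6;0 0 0 0 0 0 8.5;0 0 0 0 0 0 8.5;0 0 0 0 0 0 8.5;0 0 0 0 0 0 8.5'
python3 - <<'E'
from h import *
show(); snap('wrist','w5')
E
```

```text
t: 11.05
position: [0.52, -0.1265, 0.0425]
orientation: [-0.0, -0.641, 0.768, 0.0]
ft_force: [-0.7, -0.0, 0.0]
width: 0.0851
t 11.05 pos [ 0.52   -0.1265  0.0425] yaw -100.33 zax [-0.  0. -1.] F [-0.7 -0.   0. ] w 0.0851 j6 -1.79
```

View pics/w5.png

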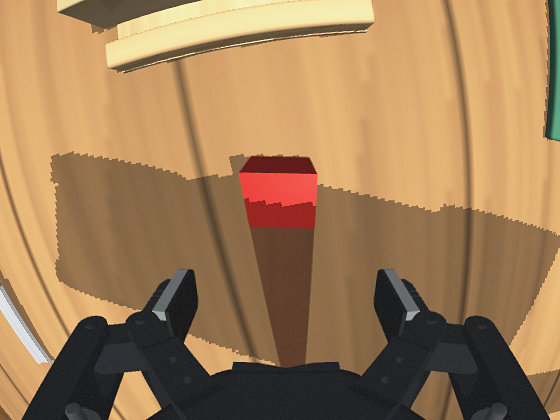

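Wedge stands free, butt at (278,190), sole on the right of the image. Now tip it to the right with the left finger.

```bash
python3 -m pendant '0 0 0 0 1 0 8.5;0 0 0 0 1 0 8.5;0 0 0 0 0.6 0 8.5;0 0 0 0 0.4 0 8.5;0 0 0 0 0.4 0 8.5;0 0 0 0 0.4 0 8.5;0 0 0 0 0.3 0 8.5;0 0 0 0 0 0 8.5'
python3 - <<'E'
from h import *
show(); snap('wrist','w6')
E
```

```text
t: 11.9
position: [0.4793, -0.119, 0.0426]
orientation: [-0.0, -0.641, 0.768, 0.0]
ft_force: [0.3, -0.8, 0.0]
width: 0.0849
t 11.9 pos [ 0.4793 -0.119   0.0426] yaw -100.33 zax [-0.  0. -1.] F [ 0.3 -0.8  0. ] w 0.0849 j6 -1.8
```

View pics/w6.png

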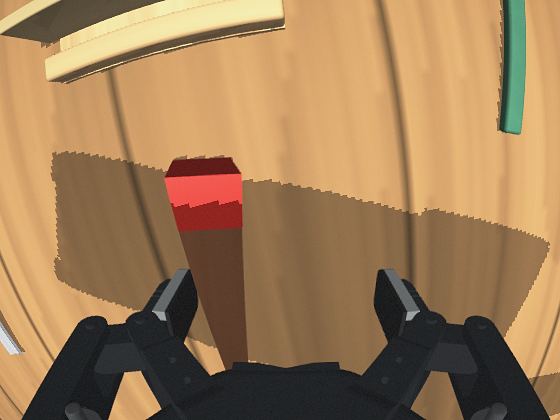

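```bash
python3 -m pendant '0 0 0 0 0.4 0 8.5;0 0 0 0 0.4 0 8.5;0 0 0 0 0 0 8.5'
python3 - <<'E'
from h import *
show(); snap('wrist','w7')
E
```

```text
t: 12.25
position: [0.4712, -0.1175, 0.0425]
orientation: [-0.0, -0.641, 0.768, 0.0]
ft_force: [0.0, -0.1, -0.1]
width: 0.0851
t 12.25 pos [ 0.4712 -0.1175  0.0425] yaw -100.33 zax [-0.001  0.    -1.   ] F [ 0.  -0.1 -0.1] w 0.0851 j6 -1.81
```

View pics/w7.png

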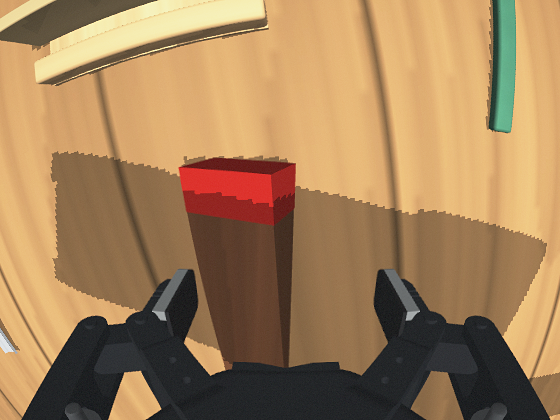

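```bash
python3 -m pendant '0 0 0 0 0.3 0 8.5;0 0 0 0 0.2 0 8.5;0 0 0 0 0 0 8.5;0 0 0 0 0 0 8.5'
python3 - <<'E'
from h import *
s=show(); snap('wrist','w8')
import pickle; pickle.dump(s,open('w8.pkl','wb'))
E
```

```text
t: 12.7
position: [0.4669, -0.1168, 0.0426]
orientation: [0.0, -0.641, 0.768, -0.0]
ft_force: [-0.6, 0.9, -0.3]
width: 0.085
t 12.7 pos [ 0.4669 -0.1168  0.0426] yaw -100.33 zax [ 0. -0. -1.] F [-0.6  0.9 -0.3] w 0.085 j6 -1.81
```

View pics/w8.png

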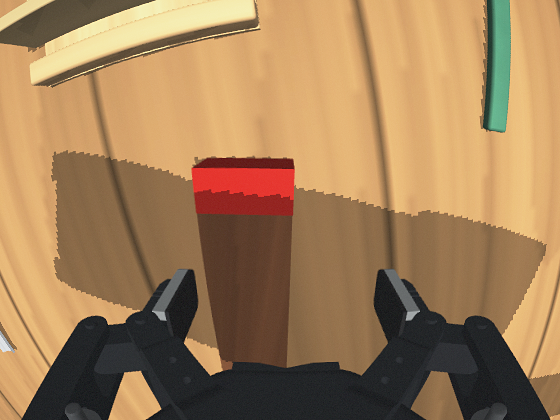

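Run:
```python
from h import *; import pickle
s=pickle.load(open('w8.pkl','rb'))
a,b=wpix2w(192,168.5,.030,s),wpix2w(295,168.5,.030,s); print(a,b,np.linalg.norm(a-b),np.degrees(np.arctan2(*(b-a)[[1,0]]))-90)
m=(a+b)/2
# sides at row 355
for th in [78,79,80,81]:
    u=np.array([np.cos(np.radians(th)),np.sin(np.radians(th)),0]); l=np.array([-u[1],u[0],0])
    B=np.array([m[0],m[1],0])
    for d in [.05,.08]: 
        z=.03-.026*d/.15
        print(th,d,*[w2wpix(B+u*d+l*k*.0225+np.array([0,0,z]),s).round(1) for k in (-1,1)])
u=np.array([np.cos(np.radians(79.8)),np.sin(np.radians(79.8))]); l=np.array([-u[1],u[0]]); lip=np.array([.516,.0295])
d=m[:2]-lip; print('along',d@u,'lat',d@l, 'tcp lat',(s['position'][:2]-lip)@l,'tcp along',(s['position'][:2]-lip)@u)
snap('scene','sc3'); im=cv2.imread('pics/sc3.png'); x,y=w2p('scene',[.5,-.06,.0]).astype(int); cv2.imwrite('pics/sc3c.png',cv2.resize(im[y-55:y+55,x-70:x+70],None,fx=5.4,fy=5.4,interpolation=cv2.INTER_CUBIC)); print(x,y)
```

```text
[ 0.49742031 -0.17789755  0.03      ] [ 0.45266226 -0.169219    0.03      ] 0.04559167270000013 79.02656010801289
78 0.05 [202.9 260.7] [290.1 264.1]
78 0.08 [209.2 303.1] [288.  306.7]
79 0.05 [204.6 261.4] [291.8 263.4]
79 0.08 [211.6 303.8] [290.5 306.2]
80 0.05 [206.2 262.2] [293.5 262.7]
80 0.08 [214.  304.5] [293.  305.6]
81 0.05 [208.  262.8] [295.3 262. ]
81 0.08 [216.5 305.1] [295.5 305. ]
along -0.2071022282601417 lat 0.004352863276522927 tcp lat 0.02241507314608189 tcp along -0.15269160122134165
244 213
```

View pics/sc3c.png

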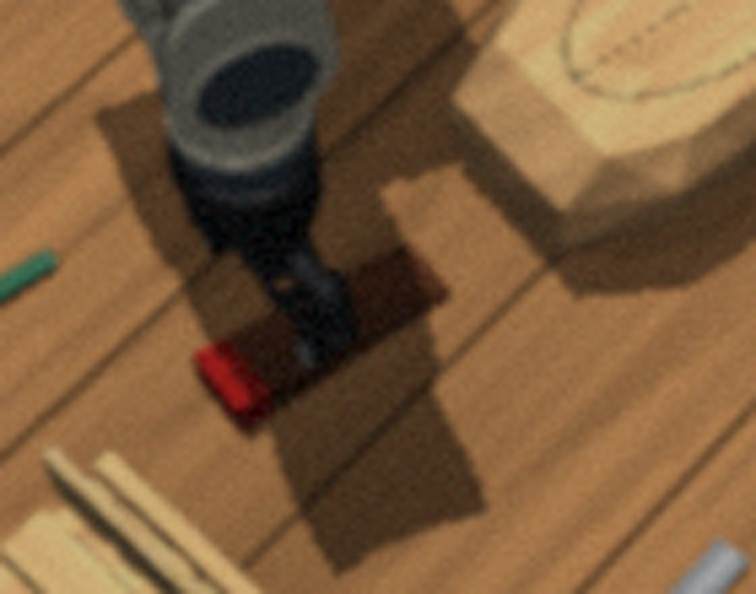

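```bash
python3 -m pendant '0 0 0 1.6 -0.9 0 8.5;0 0 0 1.5 -0.9 0 8.5;0 0 0 0 0 0 7.5;0 0 0 0 0 1 7;0 0 0 0 0 0.7 7;0 0 0 0 0 0.35 7;0 0 0 0 0 0 7'
python3 - <<'E'
from h import *
s=show(); snap('wrist','w9')
E
```

```text
t: 13.5
position: [0.4785, -0.15, 0.0212]
orientation: [-0.0, -0.641, 0.768, 0.001]
ft_force: [0.3, -0.0, 0.1]
width: 0.0699
t 13.5 pos [ 0.4785 -0.15    0.0212] yaw -100.31 zax [-0.002  0.001 -1.   ] F [ 0.3 -0.   0.1] w 0.0699 j6 -1.86
```

View pics/w9.png

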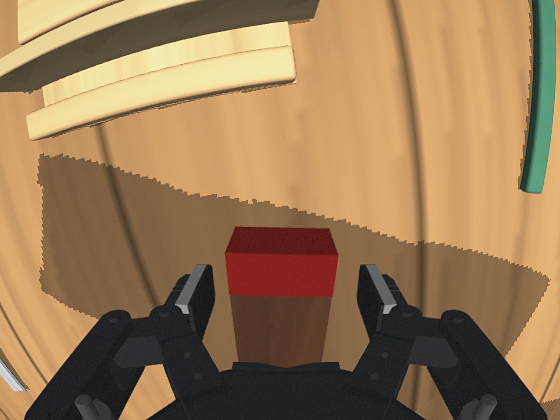

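```bash
python3 -m pendant '0 0 0 0 0 0 4;0 0 0 0 0 0 4;0 0 0 0 0 0 4;0 0 0 0 0 0 4;0 0 0 0 0 0 4'
python3 - <<'E'
from h import *
s=show(); snap('wrist','w10')
u=np.array([np.cos(np.radians(79.8)),np.sin(np.radians(79.8))]); l=np.array([-u[1],u[0]]); lip=np.array([.516,.0295])
a,b=wpix2w(226,252,.030,s),wpix2w(337,252,.030,s)
d=s['position'][:2]-lip; print('tcp along',d@u,'lat',d@l)
E
```

```text
t: 14.05
position: [0.4794, -0.1505, 0.0228]
orientation: [0.0, -0.641, 0.768, -0.001]
ft_force: [-0.2, 0.9, 5.3]
width: 0.0439
t 14.05 pos [ 0.4794 -0.1505  0.0228] yaw -100.31 zax [ 0.001 -0.001 -1.   ] F [-0.2  0.9  5.3] w 0.0439 j6 -1.86
tcp along -0.18367776824043144 lat 0.004101685226180834
```

View pics/w10.png

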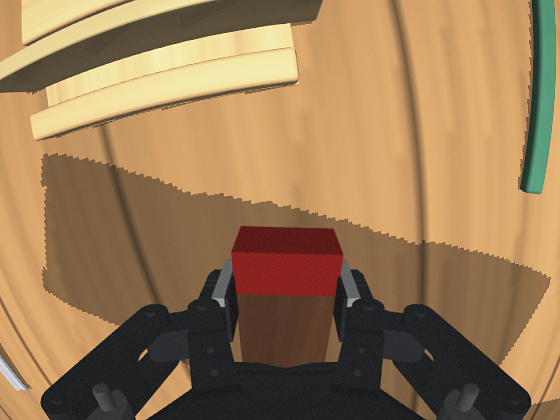

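```bash
python3 -m pendant '0 0 0 0 0 -0.15 4;0 0 0 -1 -0.2 0 4;0 0 0 -2 -0.2 0 4;0 0 0 -2 0 0 4;0 0 0 -2 0 0 4;0 0 0 -2 0 0 4;0 0 0 -1 0 0 4;0 0 0 0 0 0 4'
python3 - <<'E'
from h import *
s=show(); snap('scene','sc4'); snap('side','sd4')
u=np.array([np.cos(np.radians(79.8)),np.sin(np.radians(79.8))]); l=np.array([-u[1],u[0]]); lip=np.array([.516,.0295])
d=s['position'][:2]-lip; print('tcp along',d@u,'lat',d@l)
for c,n in (('scene','sc4'),('side','sd4')):
    im=cv2.imread('pics/%s.png'%n); x,y=w2p(c,[.52,.02,.0]).astype(int); cv2.imwrite('pics/%sc.png'%n,cv2.resize(im[y-50:y+50,x-65:x+65],None,fx=5.8,fy=5.8,interpolation=cv2.INTER_CUBIC)); print(x,y)
E
```

```text
t: 14.9
position: [0.501, -0.0515, 0.0235]
orientation: [-0.0, -0.641, 0.767, 0.0]
ft_force: [0.6, -0.2, -0.7]
width: 0.0442
t 14.9 pos [ 0.501  -0.0515  0.0235] yaw -100.21 zax [-0.  0. -1.] F [ 0.6 -0.2 -0.7] w 0.0442 j6 -1.66
tcp along -0.0824245334537884 lat 0.0004399220169649822
266 200
297 211
```

View pics/sc4c.png

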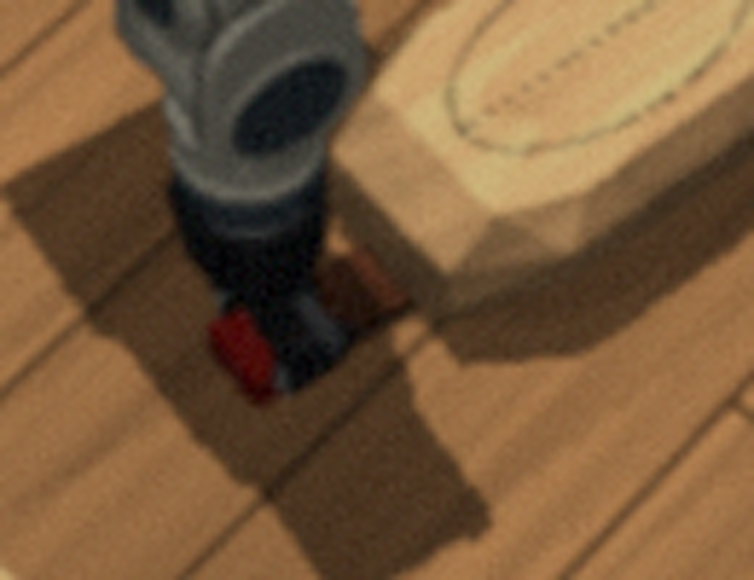

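View pics/sd4c.png

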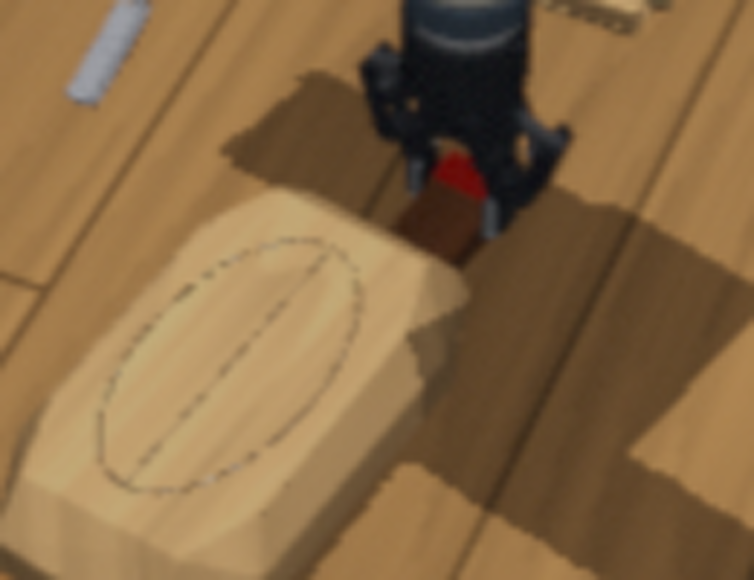

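Run:
```python
from h import *
u=np.array([np.cos(np.radians(79.8)),np.sin(np.radians(79.8)),0]); l=np.array([-u[1],u[0],0]); lip=np.array([.516,.0295,0]);k=np.array([0,0,1])
for c,n in (('scene','sc4'),('side','sd4')):
    im=cv2.imread('pics/%s.png'%n); x,y=w2p(c,[.52,.02,.0]).astype(int); f=5.8
    im=cv2.resize(im[y-50:y+50,x-65:x+65],None,fx=f,fy=f,interpolation=cv2.INTER_CUBIC)
    P=lambda X: tuple(((w2p(c,X)-[x-65,y-50]+.5)*f).astype(int))
    cv2.line(im,P(lip+.046*l+.017*k),P(lip-.046*l+.017*k),(255,0,0),1)
    cv2.line(im,P(lip+.0525*l+.07*k),P(lip-.0525*l+.07*k),(255,255,0),1)
    cv2.line(im,P(lip+.03*u+.105*k),P(lip+.27*u+.105*k),(0,255,0),1)
    for s_ in (-.0225,.0225): cv2.line(im,P(lip-.107*u+s_*l+.03*k),P(lip+.043*u+s_*l+.004*k),(0,255,255),1)
    cv2.imwrite('pics/%so.png'%n,im)
```

```text
(no output)
```

View pics/sc4o.png

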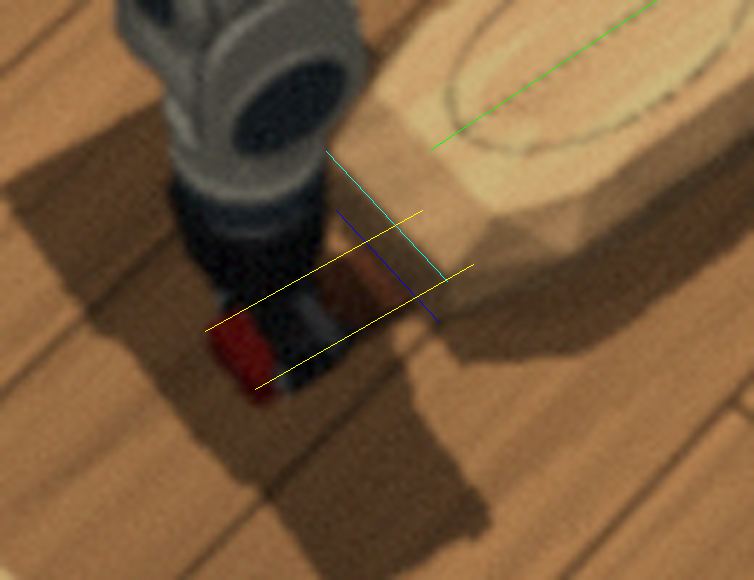

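View pics/sd4o.png

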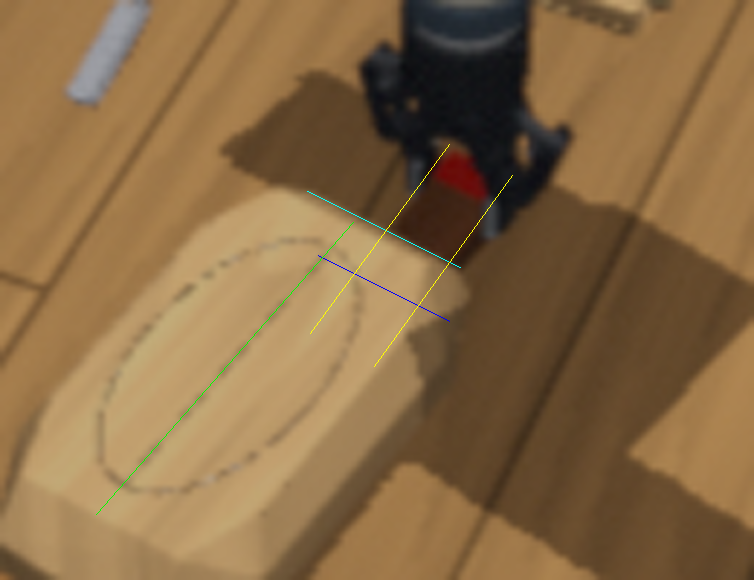

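```bash
python3 -m pendant '0 0 0 -1 0 0 4;0 0 0 -1 0 0 4;0 0 0 -0.3 0 0 4;0 0 0 0 0 0 4'
python3 -m pendant '0 0 0 -0.2 0 0 4;0 0 0 0 0 0 4'
python3 -m pendant '0 0 0 -0.2 0 0 4;0 0 0 0 0 0 4'
python3 -m pendant '0 0 0 -0.1 0 0 4;0 0 0 0 0 0 4'
```

```text
t: 15.4
position: [0.5051, -0.0298, 0.0236]
orientation: [-0.0, -0.641, 0.768, -0.0]
ft_force: [0.4, -0.2, -1.1]
width: 0.0442
t: 15.6
position: [0.5054, -0.0282, 0.0236]
orientation: [-0.0, -0.641, 0.768, 0.0]
ft_force: [0.4, -0.2, -1.5]
width: 0.044
t: 15.8
position: [0.5057, -0.0263, 0.0235]
orientation: [-0.0, -0.641, 0.768, 0.0]
ft_force: [0.7, -0.1, -1.7]
width: 0.0438
t: 16.0
position: [0.5058, -0.0254, 0.0235]
orientation: [-0.0, -0.641, 0.768, -0.0]
ft_force: [0.2, -1.4, -2.5]
width: 0.0439
```

```bash
python3 -m pendant '0 0 0 0 0 0.05 5;0 0 0 0 0 0 6;0 0 0 0 0 0 7;0 0 0 0 0 0 7;0 0 0 0 0 0 7'
python3 -m pendant '0 0 0 1 0 0 7;0 0 0 2 0 0 7;0 0 0 2 0 0 6;0 0 0 0 0 0 3;0 0 0 0 0 0 0;0 0 0 0 0 0 0;0 0 0 0 0 0 0;0 0 0 0 0 0 0;0 0 0 0 0 0 0'
python3 - <<'E'
from h import *
s=show(); snap('wrist','w11')
import pickle; pickle.dump(s,open('w11.pkl','wb'))
E
```

```text
t: 16.5
position: [0.506, -0.0253, 0.0232]
orientation: [0.0, -0.641, 0.768, -0.0]
ft_force: [-0.1, 0.1, -0.4]
width: 0.07
t: 17.4
position: [0.497, -0.0741, 0.0231]
orientation: [0.0, -0.641, 0.768, 0.0]
ft_force: [0.3, 0.5, -0.0]
width: -0.0001
t 17.4 pos [ 0.497  -0.0741  0.0231] yaw -100.29 zax [-0.  0. -1.] F [ 0.3  0.5 -0. ] w -0.0001 j6 -1.71
```

View pics/w11.png

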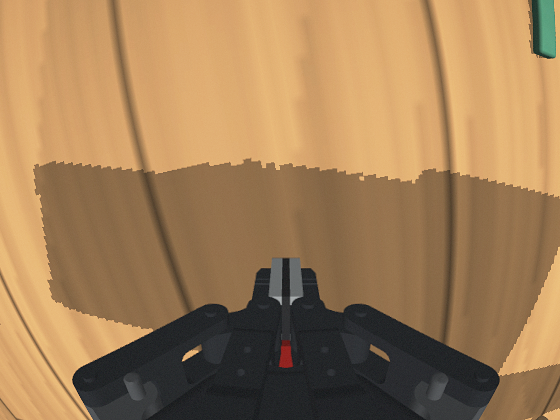

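```bash
python3 -m pendant '0 0 0 -0.6 0 0 0;0 0 0 -0.6 0 0 0;0 0 0 0 0 0 0'
python3 -m pendant '0 0 0 -0.2 0 0 0;0 0 0 0 0 0 0'
python3 -m pendant '0 0 0 -0.2 0 0 0;0 0 0 0 0 0 0'
python3 -m pendant '0 0 0 -0.1 0 0 0;0 0 0 0 0 0 0'
```

```text
t: 17.75
position: [0.4992, -0.0618, 0.0231]
orientation: [0.0, -0.641, 0.768, 0.0]
ft_force: [0.3, -0.2, 0.4]
width: -0.0004
t: 17.95
position: [0.4995, -0.0605, 0.0231]
orientation: [-0.0, -0.641, 0.768, 0.0]
ft_force: [-0.3, -0.0, 0.1]
width: 0.0002
t: 18.15
position: [0.4998, -0.0587, 0.0231]
orientation: [0.0, -0.641, 0.768, 0.0]
ft_force: [-0.2, 0.4, -0.0]
width: -0.0001
t: 18.35
position: [0.5, -0.0578, 0.0231]
orientation: [-0.0, -0.641, 0.768, -0.0]
ft_force: [-0.8, 0.2, -0.1]
width: -0.0002
```

```bash
python3 -m pendant '0 0 0 -0.1 0 0 0;0 0 0 0 0 0 0'
python3 -m pendant '0 0 0 -0.1 0 0 0;0 0 0 0 0 0 0'
python3 -m pendant '0 0 0 -0.1 0 0 0;0 0 0 0 0 0 0'
```

```text
t: 18.55
position: [0.5003, -0.057, 0.0231]
orientation: [-0.0, -0.641, 0.768, -0.0]
ft_force: [0.0, -2.6, -0.4]
width: -0.0
t: 18.75
position: [0.5004, -0.0565, 0.0232]
orientation: [-0.001, -0.64, 0.768, -0.001]
ft_force: [-0.9, -5.9, -2.2]
width: -0.0003
t: 18.95
position: [0.5006, -0.0562, 0.0232]
orientation: [-0.001, -0.64, 0.768, -0.001]
ft_force: [-1.6, -10.4, -1.6]
width: -0.0001
```

```bash
python3 -m pendant '0 0 0 0 0 0 0;0 0 0 0 0 0 0'
python3 - <<'E'
from h import *
snap('scene','sc5'); snap('side','sd5')
for c,a,b in (('scene','scene0','sc5'),('side','side0','sd5')):
    A=cv2.imread(f'pics/{a}.png',0);B=cv2.imread(f'pics/{b}.png',0)
    x,y=w2p(c,[.55,.2,.105]).astype(int); 
    t=A[y-18:y+18,x-22:x+22]; s=B[y-30:y+30,x-34:x+34]
    (dx,dy),r=cv2.phaseCorrelate(np.float32(t),np.float32(B[y-18:y+18,x-22:x+22]),cv2.createHanningWindow((44,36),cv2.CV_32F)); print(c,'blank px shift',round(dx,2),round(dy,2),round(r,2))
    im=cv2.imread(f'pics/{b}.png'); x,y=w2p(c,[.52,.0,.0]).astype(int); cv2.imwrite('pics/%sc.png'%b,cv2.resize(im[y-50:y+50,x-65:x+65],None,fx=5.8,fy=5.8,interpolation=cv2.INTER_CUBIC))
show()
E
```

```text
t: 19.15
position: [0.5006, -0.0562, 0.0232]
orientation: [-0.001, -0.64, 0.768, -0.001]
ft_force: [-1.4, -9.2, -0.8]
width: -0.0
scene blank px shift 0.71 0.18 0.94
side blank px shift 0.52 -0.03 1.0
t 19.25 pos [ 0.5006 -0.0562  0.0231] yaw -100.39 zax [-0.    -0.003 -1.   ] F [-1.5 -9.4 -0.4] w -0.0001 j6 -1.67
```

View pics/sc5c.png

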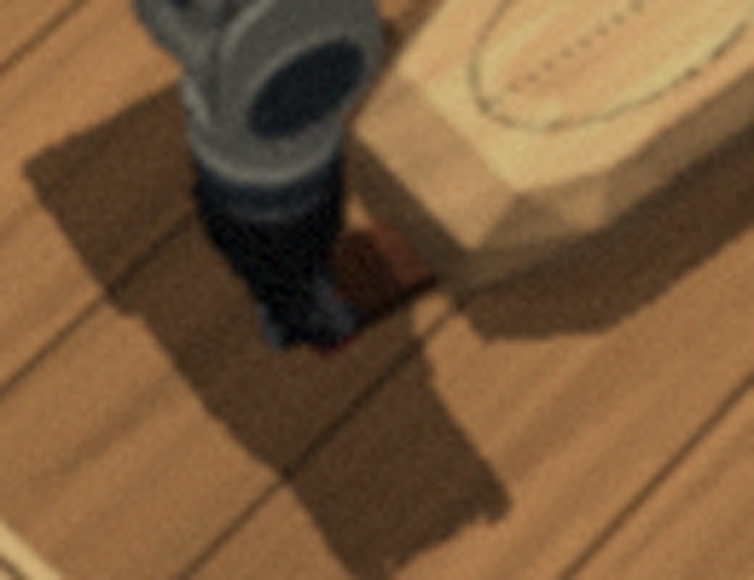

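View pics/sd5c.png

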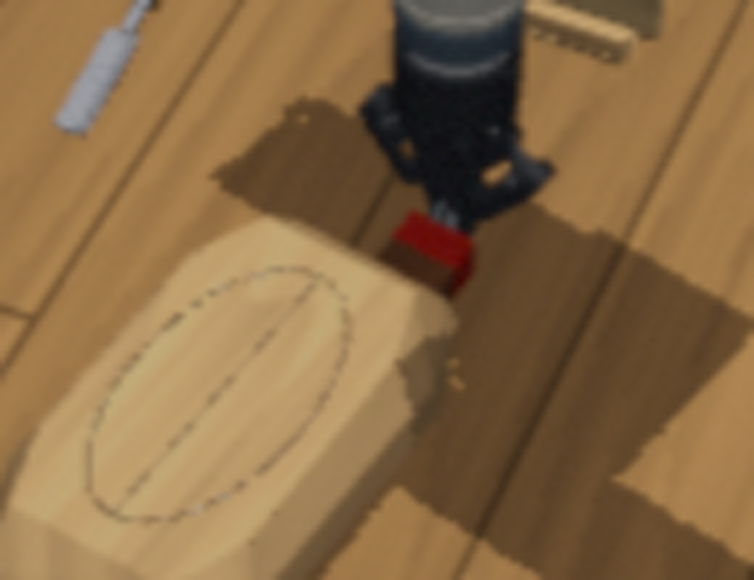

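Run:
```python
from h import *
for c,L in (('scene',['scene0','sc3','sc4','sc5']),('side',['side0','sd4','sd5'])):
  for nm,X,hw in (('blank',[.55,.19,.105],(18,18)),('stop',[.565,.335,.075],(20,20)),('mallet',[.69,.1,.1],(16,16))):
    x,y=w2p(c,X).astype(int); w,h=hw
    for a,b in zip([L[0]]*3+[L[-2]],L[1:]+[L[-1]]):
        A=cv2.imread(f'pics/{a}.png',0).astype(np.float32);B=cv2.imread(f'pics/{b}.png',0).astype(np.float32)
        t=A[y-h:y+h,x-w:x+w]; M=np.eye(2,3,dtype=np.float32)
        try:
            cc,M=cv2.findTransformECC(t,B[y-h:y+h,x-w:x+w],M,cv2.MOTION_TRANSLATION); print(c,nm,a,b,M[:,2].round(2),round(cc,3))
        except Exception as e: print('fail')
```

```text
scene blank scene0 sc3 [-0.21  0.1 ] 0.972
scene blank scene0 sc4 [-0.15  0.11] 0.935
scene blank scene0 sc5 [-0.21  0.14] 0.908
scene blank sc4 sc5 [-0.18  0.14] 0.881
scene stop scene0 sc3 [0. 0.] 1.0
scene stop scene0 sc4 [ 0.   -0.03] 1.0
scene stop scene0 sc5 [-0.   -0.03] 1.0
scene stop sc4 sc5 [-0.01  0.  ] 1.0
scene mallet scene0 sc3 [-0.11  0.07] 0.997
scene mallet scene0 sc4 [-0.04  0.05] 0.999
scene mallet scene0 sc5 [0.03 0.  ] 1.0
scene mallet sc4 sc5 [ 0.01 -0.03] 0.999
side blank side0 sd4 [ 0.05 -0.06] 0.996
side blank side0 sd5 [ 0.04 -0.07] 0.996
side blank side0 sd5 [ 0.04 -0.07] 0.996
side stop side0 sd4 [-0.02 -0.01] 1.0
side stop side0 sd5 [-0.03 -0.  ] 1.0
side stop side0 sd5 [-0.03 -0.  ] 1.0
side mallet side0 sd4 [-0.01  0.01] 0.988
side mallet side0 sd5 [ 0.   -0.02] 0.999
side mallet side0 sd5 [ 0.   -0.02] 0.999
```

```bash
python3 -m pendant '0 0 0 0.3 0 0 0;0 0 0 1 0 0 0;0 0 0 2 0 0 0;0 0 0 3 0 -1 0;0 0 0 3 0 -2 0;0 0 0 2 0 -4 0;0 0 0 0 0 -4 0;0 0 0 0 0 -4 0;0 0 0 0 0 0 0'
python3 - <<'E'
from h import *
s=show(); snap('scene','sc6'); snap('side','sd6')
for c,b in (('scene','sc6'),('side','sd6')):
    im=cv2.imread(f'pics/{b}.png'); x,y=w2p(c,[.52,.0,.0]).astype(int); cv2.imwrite('pics/%sc.png'%b,cv2.resize(im[y-50:y+50,x-65:x+65],None,fx=5.8,fy=5.8,interpolation=cv2.INTER_CUBIC))
E
```

```text
t: 20.15
position: [0.482, -0.1675, 0.1781]
orientation: [0.002, -0.64, 0.768, -0.004]
ft_force: [0.6, -0.4, 0.1]
width: 0.0006
t 20.15 pos [ 0.482  -0.1675  0.1781] yaw -100.35 zax [ 0.007 -0.004 -1.   ] F [ 0.6 -0.4  0.1] w 0.0006 j6 -1.89
```

View pics/sc6c.png

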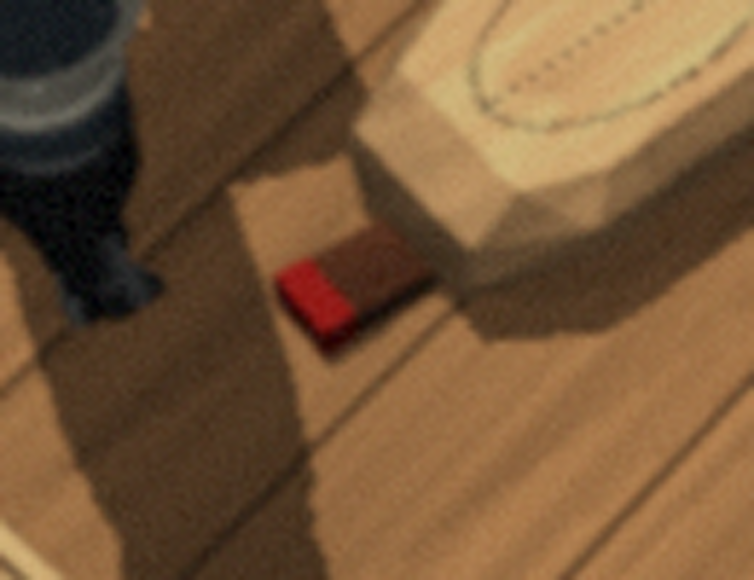

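View pics/sd6c.png

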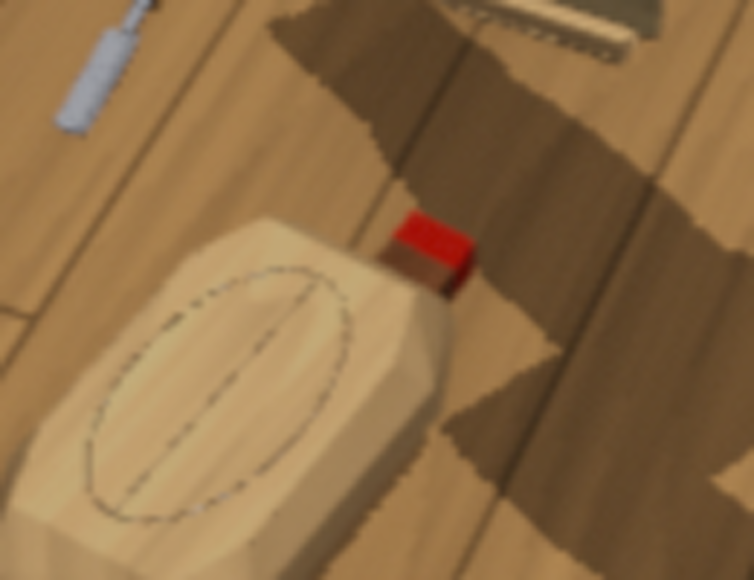

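Run:
```python
from h import *
u=np.array([np.cos(np.radians(79.8)),np.sin(np.radians(79.8))]); l=np.array([-u[1],u[0]])
for c,e,dl,o in (('scene',[(276,282),(326,333)],[(488,105),(640,8)],None),('side',[(414,211),(476,240)],[(318,280),(115,505)],None)):
    x,y=w2p(c,[.52,.0,.0]).astype(int); f=lambda p,z: p2w(c,x-65+p[0]/5.8-.4,y-50+p[1]/5.8-.4,z)[:2]
    a,b=f(e[0],.03),f(e[1],.03); p,q=f(dl[0],.105),f(dl[1],.105)
    if (q-p)@u<0:p,q=q,p
    m=(a+b)/2; ax=(q-p)/np.linalg.norm(q-p); lx=np.array([-ax[1],ax[0]])
    print(c,'butt',m,'width',np.linalg.norm(a-b),'edge ang',np.degrees(np.arctan2(*(b-a)[::-1])),'axis',np.degrees(np.arctan2(ax[1],ax[0])),'lat vs dashed',(m-p)@lx,'with 79.8',(m-(p+q)/2)@l,'along vs lip',(m-[.516,.0295])@u)
```

```text
scene butt [ 0.50407807 -0.04567003] width 0.04212214359394904 edge ang -7.536802169663041 axis 78.53029387182532 lat vs dashed -0.003716189012042565 with 79.8 0.00030381973205026165 along vs lip -0.07609320299087656
side butt [ 0.49900734 -0.04281373] width 0.04321545626373282 edge ang 171.01946060392075 axis 79.10675041320128 lat vs dashed 0.0012899741001442518 with 79.8 0.003983860229759354 along vs lip -0.074179996208583
```

```bash
python3 -m pendant '0 0 0 0 0 -4 0;0 0 0 0 0 -4 0;0 0 0 -4 0 0 0;0 0 0 -4 0 0 0;0 0 0 -4 0 0 0;0 0 0 -4 0 0 0;0 0 0 -4 0 0 0;0 0 0 -3 0 0 0;0 0 0 0 0 0 0;0 0 0 0 0 0 0'
python3 - <<'E'
from h import *; import pickle
s=show(); im=snap('wrist','w12'); pickle.dump(s,open('w12.pkl','wb'))
cv2.imwrite('pics/w12c.png',cv2.resize(im[60:220,190:380,::-1],None,fx=3.7,fy=3.7,interpolation=cv2.INTER_CUBIC))
E
```

```text
t: 21.25
position: [0.5211, 0.0608, 0.2516]
orientation: [-0.001, -0.641, 0.767, 0.001]
ft_force: [-0.2, 1.2, 0.0]
width: -0.0003
t 21.25 pos [0.5211 0.0608 0.2516] yaw -100.21 zax [-0.003  0.    -1.   ] F [-0.2  1.2  0. ] w -0.0003 j6 -1.44
```

View pics/w12c.png

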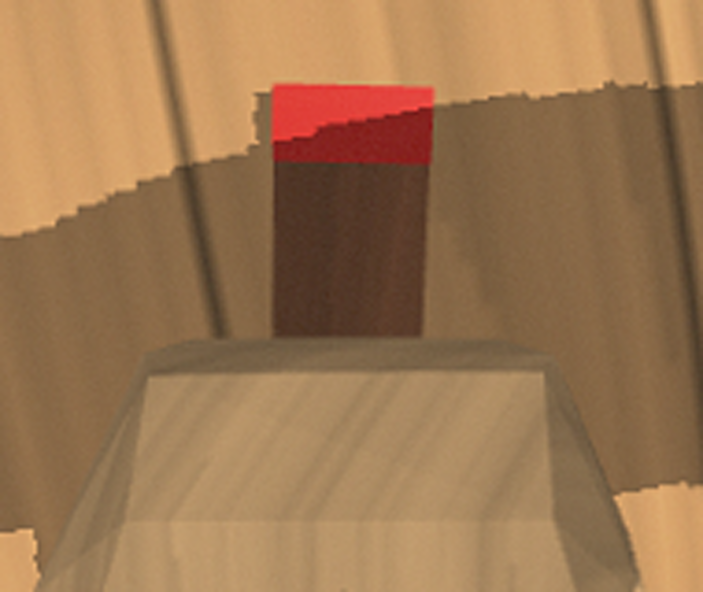

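Run:
```python
from h import *; import pickle
s=pickle.load(open('w12.pkl','rb'))
f=lambda u,v,z: wpix2w(190+u/3.7,60+v/3.7,z,s)
a,b=f(148,373,.07),f(545,373,.07); print('70mm edge',a,b,(a+b)/2,np.degrees(np.arctan2(*(b-a)[[1,0]])))
c,d=f(272,85,.03),f(434,88,.03); m=(c+d)/2; print('butt',m,np.degrees(np.arctan2(*(d-c)[[1,0]])))
u=np.array([np.cos(np.radians(79.8)),np.sin(np.radians(79.8))]); l=np.array([-u[1],u[0]]); e=m[:2]-((a+b)/2)[:2]; print('along',e@u,'lat',e@l)
for p in [(272,87),(272,330),(434,90),(423,330)]: print(p, [f(*p,z).round(4)[:2] for z in (.03,.018)])
show()
hand_in()
```

```text
70mm edge [0.56703773 0.02097058 0.07      ] [0.4654503  0.03934185 0.07      ] [0.51624401 0.03015621 0.07      ] 169.7493045688037
butt [ 0.5008943  -0.04496358  0.03      ] 168.73082805882058
along -0.07665076917024198 lat 0.0018045493056099739
(272, 87) [array([ 0.5235, -0.0489]), array([ 0.524, -0.05 ])]
(272, 330) [array([0.5365, 0.0205]), array([0.5375, 0.0218])]
(434, 90) [array([ 0.4785, -0.0399]), array([ 0.4776, -0.0407])]
(423, 330) [array([0.4935, 0.0282]), array([0.493 , 0.0298])]
t 21.3 pos [0.5211 0.0601 0.2519] yaw -100.29 zax [-0.002 -0.    -1.   ] F [-0.9 -0.2 -0.2] w -0.0 j6 -1.44
the job is handed in; nothing more can be done
```

The wedge is jammed under the middle of the blank's free end, released, and the job was handed in at 21.3 s of the 48 s allowed. `hand_in()` gives no verdict, so what follows is what my own checks showed.

**What I did:** I took the red-butt oak wedge from the middle groove and stood it on the bench in line with the blank. I tipped it over onto its flat sole with one finger, re-gripped it across its width and slid it under the lip. Then I let go and pushed it home on the butt with closed fingers to about 9–10 N, below the 12 N at which the blank may start to lift. Finally I backed the arm away clear.

**Last checks:**
- **Depth:** the butt is about 76 mm from the end face, so the toe is about 74 mm in. That matches the stated contact depth of 75 mm within measurement error.
- **Centring:** the last wrist picture puts the wedge about 2 mm off the middle of the end and about 1° off the blank's line.
- **Blank not shifted:** the wrist-camera measurements of its end edge, before and after, agree within 0.4 mm. The side picture agrees (0.05 px).
- **Rest of the scene:** stop and mallet showed no movement in the pictures. I saw no disturbance of the other items, but did not measure each one.

**Where checks disagreed or fell short:**
- The scene and side cameras differ by up to about 8 mm on the same points, so I relied on the wrist camera.
- One image-shift test on the scene camera suggested the blank had moved about 0.7 px and the side about 0.5 px. I put that down to the arm's changing shadow, and a repeat by another method did not bear it out.
- I did not test how tight the wedge sits after letting go, beyond seeing in the pictures that it had not moved.

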